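Release the air lockout of the spray bench

ROBOT

A 6-joint arm with a two-finger parallel gripper is mounted at the origin on a cart in front of the work surface, level with it; the furniture and walls round the work are solid. World frame = base frame: x ahead of the robot, y to its left, z up, the work surface at z = 0. Lengths are in m, angles in degrees, forces in N, time in s.
With the tool pointing down it reaches from about 0.25 to 0.725 m from the base axis. Payload 9.7 kg.
Tool frame: the origin (TCP) lies between the finger pads; the fingertips stand 19 mm ahead of it and the grasp point (between the pads) is the TCP; z points along the fingers, y is the line along which they close (so a half turn about z gives the same grasp; the last joint's range is limited). The gripper opens to 85 mm and grips with 20 to 120 N. Pads are 22 mm wide; open, the fingers measure 114 mm over their backs; the gripper's body (76 mm by 85 mm) begins 54 mm behind the grasp point. The pads swing forward as they close: fully open they stand 13 mm farther back than shut.
Start: joints at [75.287, 4.979, 10.078, 95.1, 0, 90], TCP at [0.14, 0.532, 0.22] pointing down, gripper open.
Joint ranges: [-179.16, 179.16], [-48.56, 103.87], [-65.8, 70.77], [-126.05, 130.52], [-82.76, 87.17], [-180, 180]. Speed limits (degrees/s): [127.2, 127.2, 147.25, 180, 180, 180].

INTERFACE

Orientations are given as [roll, pitch, yaw] about the fixed x, y, z axes, in that order (R = Rz(yaw) Ry(pitch) Rx(roll)).
In Python, from workcell import telemetry, camera, calibration, workorder gives the robot as it stands.
- The arm moves only by the tool play_rows, never from a script. Its argument "increments" is a list of rows, each a list of 3 entries, a list of its own where there are three numbers: the shift along the tool's x, y, z in mm, then the turn, a rotation vector about the tool's x, y, z in degrees, then the closure, from 0 (fully open) to 1 (shut). In form: [[[x, y, z], [ax, ay, az], jaw], ...]. A call has 1 to 20 rows; each row is the pose to reach, as a shift and turn from the pose commanded when the call began, along the tool's axes at that moment; what a row does not reach only later rows make up. A row lasts 1/10 s, in which the tool goes at most 50 mm and 8.59 degrees, less where a joint would pass 70% of its speed; a pose out of reach is approached as far as the arm can. A call with a gripper value outside its range is refused whole. The fingers move at their own pace and stop on an object; "grip_force" is the grip in N (left out, the last holds). Time passes only in rows, so rows that repeat a pose let the fingers close. It gives the time, the measured TCP pose, the force, the opening and the grip force at its end, in the units of the state.
- telemetry.get_obs(): the state, without advancing time (a new reading comes with each control period).
- camera(name): name is "side" or "top" or "wrist"; returns (picture, depth): 420x560x3 uint8, red, green, blue; 420x560 float32, m along the optical axis (not along the pixel's ray), 0 where there is no reading.
- calibration(name): a dict with "vertical_fov" (degrees; the focal length in pixels is half the picture's height over the tangent of half this angle, whatever the lens; pixels are square), "cx", "cy" (the principal point, pixels), "rvec" (rotation vector, rad) and "tvec" (3), from world to camera coordinates, as OpenCV has them; the wrist camera has in their place "hand_eye" (4x4, takes a point from camera to tool coordinates, whose origin is the TCP and whose axes are the flange's). Camera axes: x right, y down, z forward; pixel columns grow to the right and rows downward; lengths in m; the calibration is good to about 2 mm. The wrist camera is an equidistant fisheye: a pixel r from the principal point sees the ray r / f radians off the axis. A picture is of the moment at which its call begins: read the wrist's pose just before it. calibration takes no time and is no camera call.
- workorder.job_done(): hands the job in; it is judged then, once.
The state is a dict: "time": time; "q": joint angles; "qd": joint speeds; "joint_efforts": joint torques, N m; "ee_pos": TCP position; "tcp_rot": TCP orientation; "wrist_force": force on the tool from outside, world axes, zero at the start; "torque": the same for the moment, N m; "opening": finger opening in m; "grasp_force": force on a finger pad.
Only numpy, scipy, OpenCV 4.12 (cv2) and the standard library are available. Lean on these libraries where they do the work, as an engineer would, in place of code of your own. Each camera call takes 0.05 s, during which the arm holds its last target. There are 200 camera calls.

TASK

Release the combination lockout of the spray gun's air supply: with the bolt still at its home end, set the three dials on the sloping face to the code 2 - 5 - 3 from left to right, counting the marks clockwise from the long double mark at the top of each dial, which is 0. Then slide the bolt handle along its bent slot, to the right and round the corner up the slope to the stop, and leave it there with the dials still on the code. Do not disturb the paint tin, the spray cup or the air cap standing nearby.

Things in the scene. Friction and masses are not known exactly. Their poses are not given: they have to be found in the camera images.
- lockout: Grey desk-shaped box, fixed, 300 mm wide (y), 240 deep, 148 high at the back. Origin on the bench at mid-width, 90 mm behind the front edge; x to the back, y left, z up. Its flat face rises at 30 degrees from the front edge (x -90, z 40 mm) for 215 mm. Dial centres: 148 mm up the slope, 92 mm apart, the middle one on the centre line. Below them a dark bent slot with the bolt handle.
- dial_left (a joint): Left dial (largest y), rad: 0 = pointer at the double mark at the top (up the slope), growing clockwise as seen facing the face; marks every 45 degrees (0.785), so 2 = 1.571. Stops at -0.15 and 5.65. Friction 0.04 N m, no clicks, stays where left. Starts between 0.1 and 1.1.
- dial_mid (a joint): Middle dial, same scale, stops and friction; 5 = 3.927. Starts between 4.4 and 5.35.
- dial_right (a joint): Right dial (smallest y), same scale, stops and friction; 3 = 2.356. Starts between 0.9 and 1.9.
- dial_left_grip (a point): On the left dial's axis, 20 mm out from the face. Round knurled black knob, 38 mm in diameter, its end 30 mm out from the face, on a skirt 46 mm wide and 4 mm thick, with a light pointer rib on its end and a nose at its foot. The point turns with the dial: z out of the face, x along the pointer.
- dial_mid_grip (a point): The same point on the middle dial.
- dial_right_grip (a point): The same point on the right dial.
- bolt_side (a joint): Sideways travel of the bolt handle along the lower leg of its slot, m: 0 at home (left end), growing to the right (the box's -y) to 0.040 at the corner. Friction about 1 N.
- bolt_up (a joint): Travel of the bolt handle up the slope in the second leg, m: 0 in the lower leg, 0.026 at the stop. It grows only with bolt_side within about 2.5 mm of 0.040, and past about 4 mm only when all three dials are on 2 - 5 - 3 (within about 0.2 rad), as its teeth enter their wheels. Friction 1.5 N, stays where left.
- bolt_grip (a point): On the bolt handle's axis, 20 mm out from the face; moves with it; x up the slope, y left, z out of the face. The handle is a dark steel post, 18 mm in diameter, its end 32 mm out from the face, on a collar 26 mm wide and 4.5 mm thick. Home: 45 mm up the slope from the front edge, 22 mm left of the centre line.
- tin: Loose closed sample tin, 67 mm in diameter, 73 mm high, right of the box; origin under its centre. Leave alone.
- cup: Loose white spray cup, 101 mm in diameter, 144 mm high, left of the box towards the back; origin under its centre. Leave alone.
- cap: Loose air cap, 30 mm wide, 24 mm high, left of the box towards the front; origin under its centre. Leave alone.

How it is judged:
By the outcome, as a careful person would: the job done as asked, in the order asked, and still so for the second after the job is handed in, with the robot touching nothing.
It also fails if it takes over 67 s, if anything falls off the work surface, if the arm or the gripper's body presses on something with over 40 N, if the wrist force passes 120 N, or if a joint passes its speed limit or range.

## Working session

There is one attempt and no reset: what is moved stays moved. The work goes in short steps, Python scripts to look and compute and a tool call to move; the robot and the scene stay as the last step left them, time stands still between calls to the robot, and variables do not carry over. Pictures are saved under pics/ and viewed, at most 10 in all, crops included, and the job is handed in when it is done.

Besides the shell and the picture viewer there is one more tool, called after "Call:" in YAML: its name, and indented under it one key for each argument. play_rows: Moves the arm, as the interface text tells. Its arguments: {"type":"object","properties":{"increments":{"type":"array"},"grip_force":{"type":"number"}},"required":["increments"]}

```bash
ls; mkdir -p pics; cat > h.py <<'E'
import numpy as np, cv2
from scipy.spatial.transform import Rotation as R
from workcell import telemetry, camera, calibration, workorder
def K(n):
    c=calibration(n); f=210/np.tan(np.radians(c["vertical_fov"])/2)
    return c,f
def save(n,fn):
    p,d=camera(n); cv2.imwrite('pics/'+fn+'.png',p[...,::-1]); np.save('pics/'+fn+'.npy',d); return p,d
def world(n,u,v,z):
    c,f=K(n); Rm=R.from_rotvec(np.ravel(c["rvec"])).as_matrix()
    p=np.stack([(u-c["cx"])*z/f,(v-c["cy"])*z/f,z*np.ones_like(u,dtype=float)],-1)
    return (p-np.ravel(c["tvec"]))@Rm
def proj(n,P):
    c,f=K(n); Rm=R.from_rotvec(np.ravel(c["rvec"])).as_matrix()
    p=np.atleast_2d(P)@Rm.T+np.ravel(c["tvec"])
    return p[:,:2]/p[:,2:]*f+[c["cx"],c["cy"]]
E
python3 - <<'E'
from h import *
print(telemetry.get_obs())
for n in("side","top","wrist"): print(n,calibration(n))
a,_=save("top","top1"); b,_=save("side","side1")
E
```

```text
pics
{'time': 0.0, 'q': array([7.52864700e+01, 5.01146066e+00, 1.00337480e+01, 9.51006083e+01,
       6.58491440e-04, 9.00017828e+01]), 'qd': array([ 0.06712788,  0.02871121, -0.10217796,  0.04030846,  0.1020258 ,
        0.0669669 ]), 'joint_efforts': array([-6.87082365e-05, -5.20389891e+01,  4.64806366e+01,  1.62571081e-02,
        2.30131775e-05, -4.46050983e-07]), 'ee_pos': array([0.13962403, 0.531717  , 0.21927331]), 'tcp_rot': array([-1.79921679e+02, -6.56053844e-04,  1.65284686e+02]), 'wrist_force': array([ 0.93008163, -0.71459034,  0.67546907]), 'torque': array([ 0.01320676, -0.01882808, -0.01178542]), 'grasp_force': 0.0, 'opening': 0.085319810366772}
side {'vertical_fov': 49.2353434439041, 'cx': 280.38438584414916, 'cy': 211.82356739882286, 'rvec': array([ 0.09715555, -2.60630017,  1.67996942]), 'tvec': array([0.54055307, 0.14454582, 1.16136959])}
top {'vertical_fov': 44.480036281026365, 'cx': 273.28175950952897, 'cy': 208.6878052881177, 'rvec': array([ 2.16079955, -1.91797165,  0.31528514]), 'tvec': array([-0.09006375,  0.53623593,  1.5216371 ])}
wrist {'vertical_fov': 65.70646984690485, 'cx': 279.056076079214, 'cy': 212.65702613884403, 'hand_eye': array([[ 1.23426554e-03, -9.58210203e-01, -2.86062377e-01,
         7.38438812e-02],
       [ 9.99999153e-01,  1.06425198e-03,  7.49792389e-04,
        -8.51424667e-04],
       [-4.14016266e-04, -2.86063061e-01,  9.58210704e-01,
        -1.54372077e-01],
       [ 0.00000000e+00,  0.00000000e+00,  0.00000000e+00,
         1.00000000e+00]])}
```

View pics/top1.png

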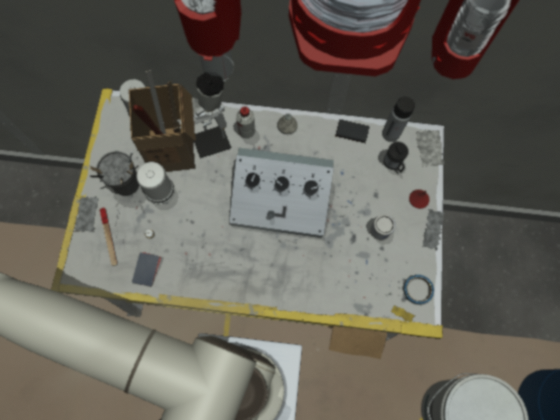

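View pics/side1.png

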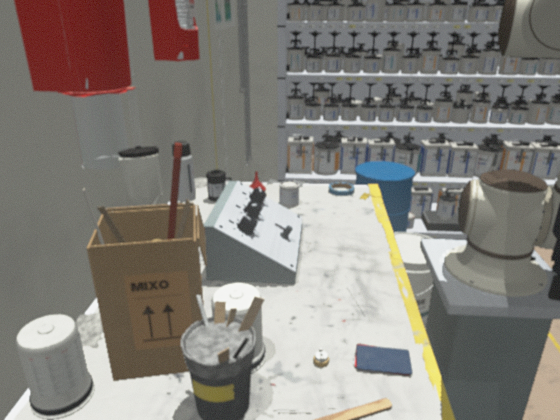

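The top view shows the box with its dials at about (253,181), (282,184) and (311,188) and the bolt slot near (275,213). I'll fit the box pose from depth.

```bash
cat >> h.py <<'E'
s30,c30=np.sin(np.pi/6),np.cos(np.pi/6)
def box_pt(s,y,o): # slope dist, left, out -> box coords
    return np.array([-.09+s*c30-o*s30, y, .04+s*s30+o*c30])
E
python3 - <<'E'
from h import *
from scipy.optimize import least_squares
d=np.load('pics/top1.npy')
v,u=np.mgrid[150:245,222:342]; z=d[150:245,222:342]
P=world("top",u.ravel(),v.ravel(),z.ravel())
m=(z.ravel()>0); P=P[m]; uv=np.c_[u.ravel(),v.ravel()][m]
# plane fit on central face pixels w/ robust
sel=(uv[:,0]>240)&(uv[:,0]<322)&(uv[:,1]>168)&(uv[:,1]<224)
Q=P[sel]
def r(p): return Q@[-s30*np.cos(p[0]),-s30*np.sin(p[0]),c30]-p[1]
p=least_squares(r,[0,.1],loss='soft_l1',f_scale=.002).x
print("yaw",np.degrees(p[0]),p[1], "med res",np.median(np.abs(r(p))))
# free plane
def r2(a): return Q[:,2]-(a[0]*Q[:,0]+a[1]*Q[:,1]+a[2])
a=least_squares(r2,[.5,0,0],loss='soft_l1',f_scale=.002).x
print("free slope",np.degrees(np.arctan(np.hypot(a[0],a[1]))),np.degrees(np.arctan2(a[1],a[0])))
h=r(p); hm=h>.018
lab=np.zeros((420,560),np.uint8)
q=uv[sel][hm]; lab[q[:,1],q[:,0]]=1
n,L,st,ce=cv2.connectedComponentsWithStats(lab)
print(st[1:],ce[1:])
hh=np.full((420,560),-1.);hh[uv[sel][:,1],uv[sel][:,0]]=h
for i in range(1,n):
    k=(L==i); vv,uu=np.where(k); W=world("top",uu,vv,d[k]); print(W.mean(0),hh[k].max(),len(W))
# bench plane z
print(world("top",np.array([200,350]),np.array([260,270]),d[[260,270],[200,350]]))
p_,_=camera("top"); cv2.imwrite('pics/crop1.png',cv2.resize(p_[145:245,222:342][...,::-1],None,fx=6,fy=6,interpolation=cv2.INTER_CUBIC))
E
```

```text
yaw -1.1400615075534384 -0.21247143149120667 med res 0.002896213699422237
free slope 30.160289594583507 -1.1080513646312617
[[246 174  13  13 131]
 [275 178  13  13 125]
 [305 181  13  14 128]
 [268 212   6   7  32]] [[252.08396947 179.79389313]
 [281.384      183.68      ]
 [311.1328125  187.6171875 ]
 [270.46875    215.1875    ]]
[0.61095183 0.04826957 0.13971664] 0.03958931330288065 131
[ 0.60890483 -0.04278063  0.14005109] 0.03732933767559518 125
[ 0.60704245 -0.13478828  0.13993948] 0.03973962874889922 128
[ 0.51966643 -0.01975929  0.09062774] 0.04325030999335849 32
[[ 3.71846991e-01  1.89658782e-01 -8.87064827e-06]
 [ 3.96480284e-01 -2.89767482e-01  4.37323502e-04]]
```

View pics/crop1.png

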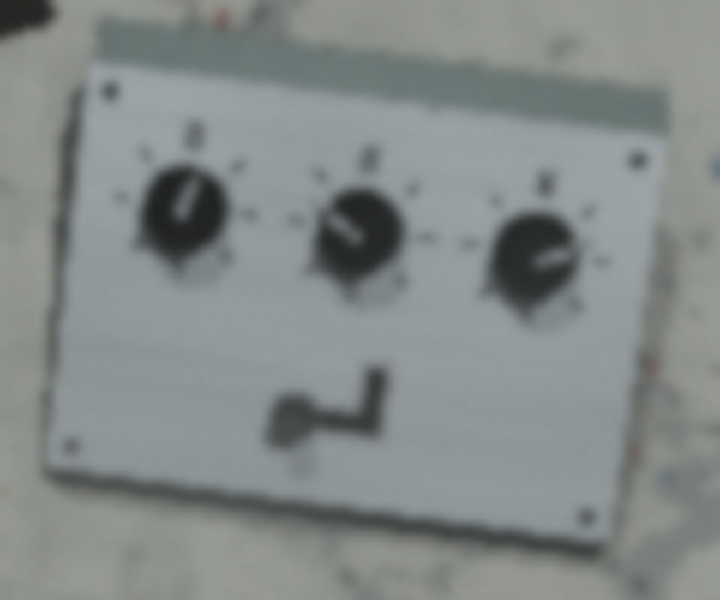

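The crop shows the pointers at roughly 0.4, 5.2 and 1.2 rad, with the bolt at its home end. The depth clusters match the model: knob heights are 140 mm and spacing is 92 mm. That puts the box at about (0.586, -0.042) with yaw -1.1°. Next is a move to a look pose over the middle dial.

```bash
cat >> h.py <<'E'
B=np.array([.5857,-.0423,0.]); YAW=-1.14
def setbox(b,y):
    global B,YAW; B=np.array(b); YAW=y
def face_R(turn=0): # tool x = left, y = up slope, z into face; turn about tool z (deg)
    X=np.array([0,1.,0]);Z=np.array([s30,0,-c30]);Y=np.cross(Z,X)
    return R.from_euler('z',YAW,degrees=True)*R.from_matrix(np.c_[X,Y,Z])*R.from_euler('z',turn,degrees=True)
def W(s,y,o): return B+R.from_euler('z',YAW,degrees=True).apply(box_pt(s,y,o))
def cur():
    o=telemetry.get_obs(); return o,np.array(o["ee_pos"]),R.from_euler('xyz',o["tcp_rot"],degrees=True)
def delta(p,Rt,frm=None):
    o,p0,R0=cur()
    if frm: p0,R0=frm
    print("mm",np.round(R0.inv().apply(p-p0)*1e3,1),"rv",np.round(np.degrees((R0.inv()*Rt).as_rotvec()),2), "q",np.round(o["q"],1))
E
python3 - <<'E'
from h import *
delta(W(.148,0,.12),face_R(),(np.array([.14,.532,.22]),R.from_euler('xyz',[180,0,165.287],degrees=True)))
E
```

```text
mm [-555.7 -447.4    2.1] rv [-25.38 -19.98  74.56] q [75.3  5.  10.  95.1 -0.  90. ]
```

Call:
play_rows:
  increments:
    - [[-555.7,-447.4,2.1],[-25.38,-19.98,74.56],0.3]
    - [[-555.7,-447.4,2.1],[-25.38,-19.98,74.56],0.3]
    - [[-555.7,-447.4,2.1],[-25.38,-19.98,74.56],0.3]
    - [[-555.7,-447.4,2.1],[-25.38,-19.98,74.56],0.3]
    - [[-555.7,-447.4,2.1],[-25.38,-19.98,74.56],0.3]
    - [[-555.7,-447.4,2.1],[-25.38,-19.98,74.56],0.3]
    - [[-555.7,-447.4,2.1],[-25.38,-19.98,74.56],0.3]
    - [[-555.7,-447.4,2.1],[-25.38,-19.98,74.56],0.3]
    - [[-555.7,-447.4,2.1],[-25.38,-19.98,74.56],0.3]
    - [[-555.7,-447.4,2.1],[-25.38,-19.98,74.56],0.3]
    - [[-555.7,-447.4,2.1],[-25.38,-19.98,74.56],0.3]
    - [[-555.7,-447.4,2.1],[-25.38,-19.98,74.56],0.3]
    - [[-555.7,-447.4,2.1],[-25.38,-19.98,74.56],0.3]
    - [[-555.7,-447.4,2.1],[-25.38,-19.98,74.56],0.3]
    - [[-555.7,-447.4,2.1],[-25.38,-19.98,74.56],0.3]
    - [[-555.7,-447.4,2.1],[-25.38,-19.98,74.56],0.3]
    - [[-555.7,-447.4,2.1],[-25.38,-19.98,74.56],0.3]
    - [[-555.7,-447.4,2.1],[-25.38,-19.98,74.56],0.3]
  grip_force: 30

```text
time: 1.95
ee_pos: [0.563, -0.0406, 0.2181]
tcp_rot: [150.0, -0.0, 89.0]
wrist_force: [0.2, -0.2, 0.4]
opening: 0.0598
grasp_force: 0.0
```

```bash
cat >> h.py <<'E'
def wproj(P,p0,R0): # world -> wrist pixel
    c,f=K("wrist"); H=np.array(c["hand_eye"])
    q=R0.inv().apply(np.atleast_2d(P)-p0); q=(q-H[:3,3])@H[:3,:3]
    th=np.arctan2(np.hypot(q[:,0],q[:,1]),q[:,2]); ph=np.arctan2(q[:,1],q[:,0])
    return np.c_[c["cx"]+f*th*np.cos(ph),c["cy"]+f*th*np.sin(ph)]
def wray(u,v,p0,R0):
    c,f=K("wrist"); H=np.array(c["hand_eye"]); a=np.array([u-c["cx"],v-c["cy"]]); r=np.hypot(*a)
    d=np.r_[a/r*np.sin(r/f),np.cos(r/f)]
    return p0+R0.apply(H[:3,3]),R0.apply(H[:3,:3]@d)
def wface(u,v,o,p0,R0): # pixel -> (s,y) on the plane o out of face
    c,d=wray(u,v,p0,R0); Rb=R.from_euler('z',YAW,degrees=True)
    n=Rb.apply([-s30,0,c30]); q0=W(0,0,o); t=((q0-c)@n)/(d@n); x=c+t*d-q0
    return x@Rb.apply([c30,0,s30]),x@Rb.apply([0,1,0])
E
python3 - <<'E'
from h import *
o,p0,R0=cur(); print(o["time"],p0,o["tcp_rot"],o["q"],o["wrist_force"],o["opening"])
print("target",W(.148,0,.12))
save("wrist","w1")
np.savez('pics/w1pose.npz',p=p0,r=R0.as_quat())
print(wproj([W(.148,y,.03) for y in(.092,0,-.092)]+[W(.045,.022,.032)],p0,R0))
E
```

```text
1.95 [ 0.56298787 -0.04055269  0.21806733] [ 1.49990580e+02 -1.20973588e-02  8.89566658e+01] [ -5.22150197 -24.23483817 -21.96613851  62.32593352   2.09874433
  86.3863665 ] [ 0.16627601 -0.23873105  0.38248406] 0.05978944483515176
target [ 0.56387608 -0.04186572  0.21792305]
[[281.26016841  94.33584931]
 [280.87650113 213.39745034]
 [280.43601262 311.69303512]
 [152.96815796 187.61835988]]
```

View pics/w1.png

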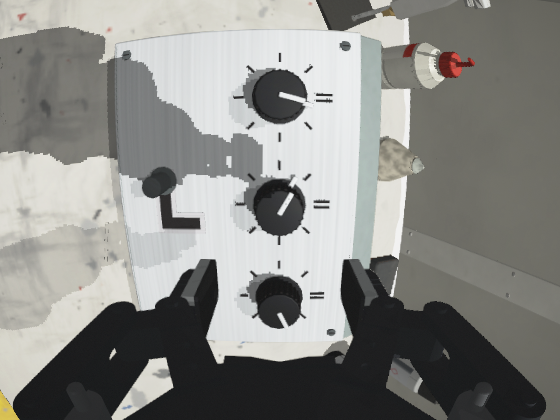

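The wrist view shows the knobs at (280,93), (277,207) and (279,305) and the bolt end at (153,185). All sit within about 6 px of the prediction. I'll make a rectified view at knob-end height to read the angles.

```bash
cat >> h.py <<'E'
def rect(img,p0,R0,o,ys,half=.03,n=260,s=.148):
    t=[]
    for y in ys:
        g=np.linspace(half,-half,n)
        S,Y=np.meshgrid(s+g,y+g,indexing='ij')
        P=np.stack([W(0,0,o)+0*W(0,0,0)]*1)[0]+S[...,None]*(W(1,0,0)-W(0,0,0))+Y[...,None]*(W(0,1,0)-W(0,0,0))
        m=wproj(P.reshape(-1,3),p0,R0).reshape(n,n,2).astype(np.float32)
        im=cv2.remap(img,m[...,0],m[...,1],cv2.INTER_CUBIC)
        for k in range(0,n,n//6): cv2.line(im,(k,0),(k,4),(255,0,0),1);cv2.line(im,(0,k),(4,k),(255,0,0),1)
        cv2.drawMarker(im,(n//2,n//2),(255,0,0),cv2.MARKER_CROSS,8,1); t.append(im)
    return np.hstack(t)
E
python3 - <<'E'
from h import *
z=np.load('pics/w1pose.npz'); p0=z['p'];R0=R.from_quat(z['r'])
img=cv2.imread('pics/w1.png')
a=rect(img,p0,R0,.03,(.092,0,-.092)); b=rect(img,p0,R0,.0,(.092,0,-.092))
cv2.imwrite('pics/r1.png',np.vstack([a,b]))
for (u,v) in((280,93),(277,207),(279,305),(153,185)): print(wface(u,v,.03,p0,R0))
E
```

```text
(np.float64(0.14706459935956737), np.float64(0.09301139502126278))
(np.float64(0.1449433118971897), np.float64(0.0052253569987696))
(np.float64(0.14669775012166966), np.float64(-0.08475311024077983))
(np.float64(0.044395128415596084), np.float64(0.02374719445505486))
```

View pics/r1.png

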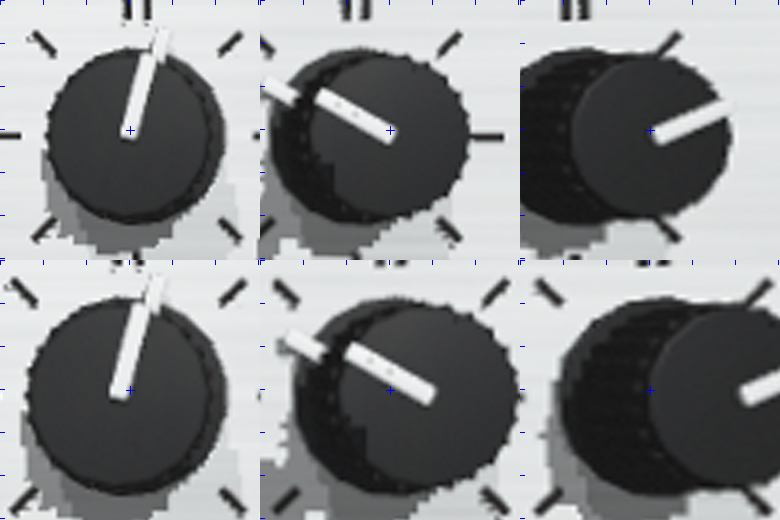

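The pointers read 17.4° (left), 300° (middle) and 67.4° (right). The knob centres sit about 1.6 mm down the slope from the estimate, so I'll shift the box model by about 1 mm. Now the middle dial.

```bash
sed -i 's/^B=.*; YAW/B=np.array([.5848,-.0423,-.0003]); YAW/' h.py
python3 - <<'E'
from h import *
delta(W(.148,0,.024),face_R())
E
```

```text
mm [-1.5 -0.4 96.5] rv [ 0.03 -0.06  0.1 ] q [ -5.2 -24.2 -22.   62.3   2.1  86.4]
```

Call:
play_rows:
  increments:
    - [[-1.5,-0.4,40],[0,0,0],0.3]
    - [[-1.5,-0.4,75],[0,0,0],0.3]
    - [[-1.5,-0.4,96],[0,0,0],0.3]
    - [[-1.5,-0.4,96],[0,0,0],0.3]
    - [[-1.5,-0.4,96],[0,0,0],0.6]
    - [[-1.5,-0.4,96],[0,0,0],1]
    - [[-1.5,-0.4,96],[0,0,0],1]
    - [[-1.5,-0.4,96],[0,0,0],1]
    - [[-1.5,-0.4,96],[0,0,0],1]
  grip_force: 35

```text
time: 2.9
ee_pos: [0.6112, -0.0444, 0.1353]
tcp_rot: [149.9, 0.0, 88.9]
wrist_force: [0.4, 0.1, 0.6]
opening: -0.0001
grasp_force: 0.0
```

```bash
python3 - <<'E'
from h import *
o,p0,R0=cur(); print(o["time"],o["q"],o["torque"]); delta(W(.148,0,.024),face_R())
E
```

```text
2.9 [ -5.11436919 -17.40106513 -26.24872729  51.1504064    1.98447894
  86.5574121 ] [ 4.12110238e-04  4.55250210e-01 -2.89680214e-02]
mm [ 1.6 -0.7  0.6] rv [0.06 0.01 0.  ] q [ -5.1 -17.4 -26.2  51.2   2.   86.6]
```

The fingers closed fully without catching the knob, so I'll look.

```bash
python3 - <<'E'
from h import *
for i in range(3): print(telemetry.get_obs()["ee_pos"])
w,_=save("wrist","w2"); t,_=save("top","top2"); s,_=save("side","side2")
c=lambda im,a,b: cv2.resize(im[a[0]:a[1],a[2]:a[3]],(400,300),interpolation=cv2.INTER_CUBIC)
cv2.imwrite('pics/m2.png',np.vstack([np.hstack([cv2.resize(w,(400,300)),c(t,(130,265,192,372),0)]),np.hstack([c(s,(160,295,170,350),0),c(s,(190,250,215,295),0)])])[...,::-1])
E
```

```text
[ 0.61124373 -0.04440505  0.13533948]
[ 0.61124373 -0.04440505  0.13533948]
[ 0.61124373 -0.04440505  0.13533948]
```

View pics/m2.png

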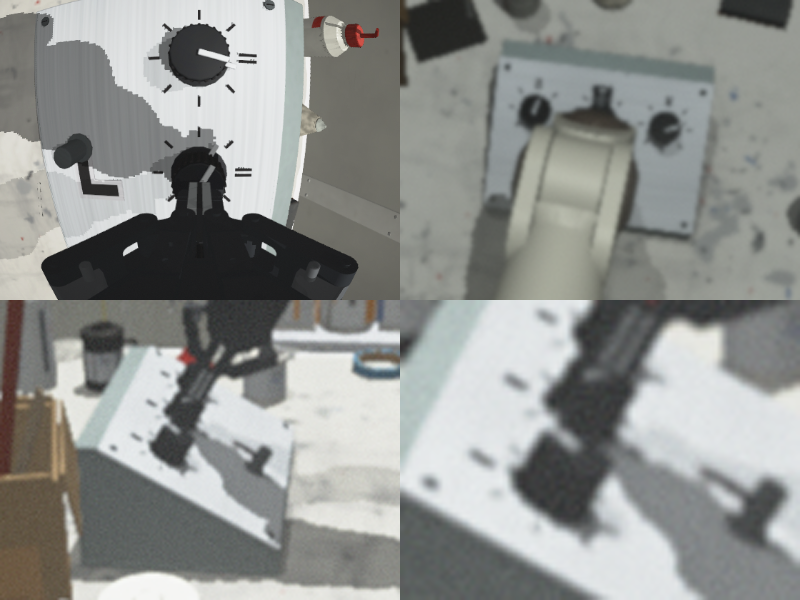

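The fingers look shut in front of the knob's end rather than around it. I'll check the heights with the wrist depth.

```bash
cat >> h.py <<'E'
def wpt(u,v,d,p0,R0): # depth pixel -> (s,y,o)
    c,r=wray(u,v,p0,R0); H=np.array(calibration("wrist")["hand_eye"]); zc=R0.apply(H[:3,2])
    P=c+r*d/(r@zc); Rb=R.from_euler('z',YAW,degrees=True); x=P-W(0,0,0)
    return np.round(np.array([x@Rb.apply([c30,0,s30]),x@Rb.apply([0,1,0]),x@Rb.apply([-s30,0,c30])])*1e3,1), np.round(R0.inv().apply(P-p0)*1e3,1)
E
python3 - <<'E'
from h import *
z=np.load('pics/w1pose.npz'); pa=z['p'];Ra=R.from_quat(z['r']); da=np.load('pics/w1.npy')
o,p0,R0=cur(); db=np.load('pics/w2.npy')
for u,v in((225,60),(210,250),(330,60),(270,95),(275,210),(276,307),(190,270),(360,270)): print("w1",u,v,wpt(u,v,da[v,u],pa,Ra))
for u,v in((200,60),(340,60),(265,75),(272,205),(260,232),(290,232),(265,260),(287,260),(268,280),(286,280),(295,220)): print("w2",u,v,wpt(u,v,db[v,u],p0,R0))
print(o["opening"])
d=np.load('pics/side2.npy')
E
```

```text
w1 225 60 (array([102.2, 124.7,   1.3]), array([123.3, -45.9, 119.2]))
w1 210 250 (array([ 83.4, -44.3,   1.1]), array([-45.6, -64.9, 119.2]))
w1 330 60 (array([189.6, 124.8,   1.1]), array([123.3,  41.6, 119.5]))
w1 270 95 (array([140.6,  91.4,  31.6]), array([90. , -7.5, 88.9]))
w1 275 210 (array([144.3,   3.4,  32. ]), array([ 2. , -3.9, 88.4]))
w1 276 307 (array([145. , -86.7,  30.1]), array([-88.1,  -3.4,  90.2]))
w1 190 270 (array([106.7,   7.3, 145. ]), array([  6.1, -41.5, -24.6]))
w1 360 270 (array([181.7,  12.5, 154.6]), array([ 11.2,  33.5, -34.2]))
w2 200 60 (array([104.5, 104.6,   1.5]), array([106.2, -43.9,  22.6]))
w2 340 60 (array([180.5, 104. ,   1.4]), array([105.6,  32.2,  22.7]))
w2 265 75 (array([141.3,  90.7,  30.7]), array([92.3, -7. , -6.6]))
w2 272 205 (array([143.6,  22.3,   1.3]), array([23.9, -4.7, 22.9]))
w2 260 232 (array([138.3,  16.4,  29.7]), array([ 18. , -10. ,  -5.6]))
w2 290 232 (array([152.9,  16.8,  30.7]), array([18.4,  4.6, -6.6]))
w2 265 260 (array([141.3,   8.6,  45.4]), array([ 10.2,  -7. , -21.2]))
w2 287 260 (array([151.2,   9.2,  46.7]), array([ 10.9,   2.9, -22.6]))
w2 268 280 (array([143.3,   9.5,  66. ]), array([ 11.1,  -5. , -41.9]))
w2 286 280 (array([150.4,   8.9,  64.9]), array([ 10.5,   2.1, -40.8]))
w2 295 220 (array([156.1,  17.4,  13.6]), array([19. ,  7.8, 10.5]))
-0.00027878182269159104
```

```bash
python3 - <<'E'
from h import *
o,p0,R0=cur(); db=np.load('pics/w2.npy')
for u in (268,287):
  for v in range(224,300,5): print(u,v,*wpt(u,v,db[v,u],p0,R0))
im=cv2.imread('pics/w2.png'); cv2.imwrite('pics/c2.png',cv2.resize(im[180:320,200:360],None,fx=4,fy=4,interpolation=cv2.INTER_CUBIC))
E
```

```text
268 224 [142.1  19.5  26.8] [21.2 -6.2 -2.7]
268 229 [142.2  18.1  30. ] [19.7 -6.1 -5.9]
268 234 [142.3  16.   31.4] [17.6 -6.  -7.3]
268 239 [142.2  13.1  30.7] [14.7 -6.1 -6.6]
268 244 [142.2  10.7  31.1] [12.3 -6.1 -7. ]
268 249 [142.2   7.9  31. ] [ 9.6 -6.1 -6.9]
268 254 [142.1   4.6  29.6] [ 6.2 -6.2 -5.5]
268 259 [142.6   8.7  44.4] [ 10.3  -5.7 -20.3]
268 264 [142.8   8.8  49.9] [ 10.4  -5.5 -25.7]
268 269 [142.9   8.6  54.5] [ 10.2  -5.4 -30.4]
268 274 [143.1   8.8  59.6] [ 10.4  -5.2 -35.4]
268 279 [143.2   8.7  63.6] [ 10.3  -5.1 -39.5]
268 284 [143.3   8.2  67. ] [  9.8  -5.  -42.8]
268 289 [143.4   8.6  71.5] [ 10.2  -4.8 -47.4]
268 294 [143.6   9.3  76.4] [ 10.9  -4.7 -52.3]
268 299 [143.7   9.5  80.3] [ 11.1  -4.6 -56.1]
287 224 [151.5  19.5  26.7] [21.1  3.2 -2.6]
287 229 [151.5  18.2  30.4] [19.8  3.2 -6.3]
287 234 [151.5  15.9  31.2] [17.5  3.2 -7.1]
287 239 [151.5  13.2  30.8] [14.8  3.2 -6.7]
287 244 [151.5  11.3  32.6] [12.9  3.2 -8.5]
287 249 [151.5   8.8  32.9] [10.4  3.2 -8.8]
287 254 [151.5   6.2  33.2] [ 7.8  3.2 -9.1]
287 259 [151.2   9.1  45.4] [ 10.7   2.9 -21.3]
287 264 [151.1   9.   50.4] [ 10.7   2.8 -26.3]
287 269 [151.    8.7  54.6] [ 10.3   2.7 -30.4]
287 274 [150.9   9.1  60.1] [ 10.7   2.6 -36. ]
287 279 [150.8   8.6  63.4] [ 10.2   2.5 -39.3]
287 284 [150.7   9.   68.2] [ 10.6   2.4 -44.1]
287 289 [150.6   8.7  71.7] [ 10.3   2.3 -47.6]
287 294 [150.6   8.1  74.5] [  9.8   2.3 -50.3]
287 299 [150.4   9.6  80.4] [ 11.2   2.1 -56.3]
```

View pics/c2.png

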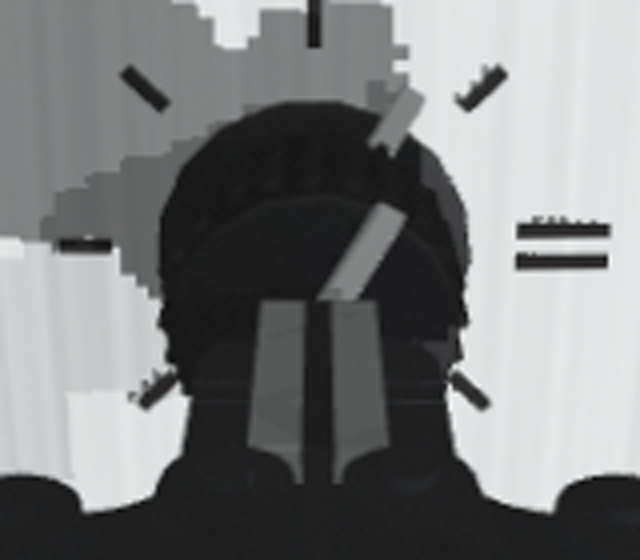

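The depth shows the fingertips really end about 18 mm behind the reported TCP, at o ≈ 43 mm, so they closed above the knob. Laterally they're aligned. I'll reopen, go about 38 mm deeper and watch the force.

Call:
play_rows:
  increments:
    - [[0,0,0],[0,0,0],0.3]
    - [[0.5,0,0],[0,0,0],0.3]
    - [[1,0,0],[0,0,0],0.3]
    - [[1.5,-0.5,0],[0,0,0],0.3]
    - [[1.5,-0.5,8],[0,0,0],0.3]
    - [[1.5,-0.5,16],[0,0,0],0.3]
    - [[1.5,-0.5,24],[0,0,0],0.3]
    - [[1.5,-0.5,32],[0,0,0],0.3]
    - [[1.5,-0.5,37],[0,0,0],0.3]
    - [[1.5,-0.5,37],[0,0,0],0.3]

```text
time: 4.05
ee_pos: [0.629, -0.0432, 0.1009]
tcp_rot: [150.1, -0.0, 88.9]
wrist_force: [-0.5, -0.2, -0.3]
opening: 0.0591
grasp_force: 0.0
```

```bash
python3 - <<'E'
from h import *
o,p0,R0=cur(); print(o["time"],p0,o["wrist_force"],o["torque"],o["opening"]); delta(W(.148,0,-.014),face_R())
w,db=save("wrist","w3")
for u in (230,215,330,345):
  for v in range(235,300,8): print(u,v,*wpt(u,v,db[v,u],p0,R0))
E
```

```text
4.05 [ 0.62904543 -0.04318207  0.10090429] [-0.51939187 -0.21246977 -0.32150695] [-0.02570858  0.45712047  0.01866389] 0.05914274817759502
mm [ 0.   1.1 -0.1] rv [-0.09 -0.01  0.  ] q [ -4.8 -14.  -27.4  46.8   1.8  86.8]
230 235 [123.5  19.8   0.8] [ 19.9 -23.4 -14.9]
230 243 [123.2  15.6   0.2] [ 15.6 -23.7 -14.3]
230 251 [123.1  11.9   1.1] [ 11.9 -23.8 -15.2]
230 259 [122.9   7.7   0.9] [  7.7 -24.  -15. ]
230 267 [122.6   3.4   0.8] [  3.4 -24.3 -14.9]
230 275 [122.3  -1.1   0.7] [ -1.1 -24.6 -14.7]
230 283 [122.1  -5.3   1.1] [ -5.3 -24.8 -15.2]
230 291 [121.7 -10.3   0.4] [-10.3 -25.2 -14.5]
230 299 [121.6 -14.5   1.3] [-14.5 -25.3 -15.4]
215 235 [116.5  20.    1.4] [ 20.  -30.4 -15.5]
215 243 [116.4  16.3   2.3] [ 16.3 -30.5 -16.3]
215 251 [115.8  11.7   0.9] [ 11.7 -31.  -14.9]
215 259 [116.4   9.3   4.8] [  9.3 -30.5 -18.9]
215 267 [116.4   5.9   6.3] [  5.9 -30.5 -20.4]
215 275 [116.1   1.6   6.1] [  1.6 -30.8 -20.2]
215 283 [116.1  -1.7   8. ] [ -1.7 -30.8 -22.1]
215 291 [116.4  -4.5  10.8] [ -4.4 -30.5 -24.9]
215 299 [116.2  -8.5  11.5] [ -8.5 -30.7 -25.6]
330 235 [169.9
[... 152 characters left out ...]
 1.4] [  7.9  23.5 -15.5]
330 267 [170.7   3.6   1.2] [  3.6  23.8 -15.4]
330 275 [170.8  -0.3   2.1] [ -0.3  23.9 -16.2]
330 283 [171.3  -5.3   1. ] [ -5.3  24.4 -15.2]
330 291 [171.5  -9.6   1.6] [ -9.6  24.6 -15.7]
330 299 [167.1   1.8  27.4] [  1.8  20.2 -41.6]
345 235 [177.   19.7   0.4] [ 19.7  30.1 -14.6]
345 243 [177.   16.1   1.4] [ 16.1  30.1 -15.6]
345 251 [177.3  12.    1.5] [ 12.   30.4 -15.7]
345 259 [146.5  72.3 140.7] [  72.4   -0.7 -154.8]
345 267 [176.3   7.2   8.9] [  7.2  29.4 -23. ]
345 275 [176.2   4.2  10.9] [  4.2  29.3 -25.1]
345 283 [176.2   0.9  12.5] [  0.9  29.3 -26.7]
345 291 [176.   -1.9  14.9] [ -1.9  29.1 -29.1]
345 299 [176.2  -5.7  15.8] [ -5.7  29.2 -30. ]
```

View pics/w3.png

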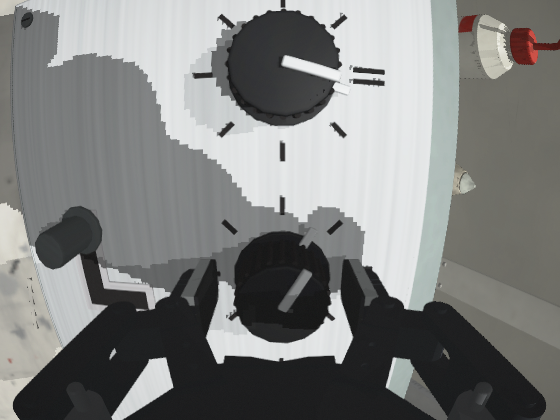

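The fingers now straddle the knob, with their tips near o ≈ 5–8 mm. I'll back off 3 mm, close, then turn the dial -75.5°.

Call:
play_rows:
  increments:
    - [[0,0.5,-3],[0,0,0],0.3]
    - [[0,0.5,-3],[0,0,0],0.5]
    - [[0,0.5,-3],[0,0,0],1]
    - [[0,0.5,-3],[0,0,0],1]
    - [[0,0.5,-3],[0,0,0],1]
    - [[0,0.5,-3],[0,0,0],1]
  grip_force: 35

```text
time: 4.7
ee_pos: [0.6274, -0.0432, 0.1067]
tcp_rot: [150.0, 0.0, 88.9]
wrist_force: [-19.6, 0.2, 15.0]
opening: 0.0374
grasp_force: 59.8
```

The knob is gripped, but the tips are pressing on the skirt with about 23 N. I'll back off 3 mm more while holding.

Call:
play_rows:
  increments:
    - [[0,0.5,-1.5],[0,0,0],1]
    - [[0,0.5,-3],[0,0,0],1]
    - [[0,0.5,-3],[0,0,0],1]
  grip_force: 30

```text
time: 5.0
ee_pos: [0.6268, -0.0432, 0.1071]
tcp_rot: [150.1, 0.0, 88.9]
wrist_force: [5.1, 0.4, -5.9]
opening: 0.0369
grasp_force: 38.3
```

Call:
play_rows:
  increments:
    - [[0,0,0],[0,0,-5],1]
    - [[0,0,0],[0,0,-12],1]
    - [[0,0,0],[0,0,-19],1]
    - [[0,0,0],[0,0,-26],1]
    - [[0,0,0],[0,0,-33],1]
    - [[0,0,0],[0,0,-40],1]
    - [[0,0,0],[0,0,-47],1]
    - [[0,0,0],[0,0,-54],1]
    - [[0,0,0],[0,0,-61],1]
    - [[0,0,0],[0,0,-68],1]
    - [[0,0,0],[0,0,-73],1]
    - [[0,0,0],[0,0,-75.5],1]
    - [[0,0,0],[0,0,-75.5],1]
    - [[0,0,0],[0,0,-75.5],1]

```text
time: 6.4
ee_pos: [0.6274, -0.0429, 0.1074]
tcp_rot: [171.8, 29.0, 162.3]
wrist_force: [8.9, 2.1, -8.2]
opening: 0.0369
grasp_force: 37.6
```

```bash
python3 - <<'E'
from h import *
o,p0,R0=cur(); print(o["time"],p0,o["q"],o["wrist_force"],o["torque"],o["opening"])
print((face_R().inv()*R0).as_rotvec()*57.3)
E
```

```text
6.4 [ 0.62741615 -0.04288606  0.10739193] [ -4.78177629 -14.52351301 -27.09464344  47.47146569   1.84994806
  11.31735062] [ 8.92804972  2.12442727 -8.1614864 ] [ 0.00991984 -0.27025436  0.09559284] 0.03686549236166985
[-2.72547354e-02  1.90784910e-02 -7.55335196e+01]
```

The turn followed well. Next I'll release, retract and go to the left dial.

```bash
cat >> h.py <<'E'
def sy(p):
    Rb=R.from_euler('z',YAW,degrees=True); x=p-W(0,0,0); return np.array([x@Rb.apply([c30,0,s30]),x@Rb.apply([0,1,0]),x@Rb.apply([-s30,0,c30])])
E
python3 - <<'E'
from h import *
o,p0,R0=cur(); a=sy(p0); print(a)
delta(W(a[0],a[1]+.092,a[2]+.050),face_R())
E
```

```text
[ 0.14869771  0.00026192 -0.00768676]
mm [ 23.   89.1 -50. ] rv [ 3.000e-02 -2.000e-02  7.553e+01] q [ -4.8 -14.5 -27.1  47.5   1.8  11.3]
```

Call:
play_rows:
  increments:
    - [[0,0,0],[0,0,0],0.3]
    - [[0,0,0],[0,0,0],0.3]
    - [[0,0,-2],[0,0,0],0.3]
    - [[0,0,-25],[0,0,0],0.3]
    - [[0,0,-50],[0,0,0],0.3]
    - [[0,0,-50],[0,0,8],0.3]
    - [[5,20,-50],[0,0,16],0.3]
    - [[10,40,-50],[0,0,24],0.3]
    - [[18,65,-50],[0,0,32],0.3]
    - [[23,89,-50],[0,0,40],0.3]
    - [[23,89,-50],[0,0,48],0.3]
    - [[23,89,-50],[0,0,56],0.3]
    - [[23,89,-50],[0,0,64],0.3]
    - [[23,89,-50],[0,0,72],0.3]
    - [[23,89,-50],[0,0,75.5],0.3]
    - [[23,89,-50],[0,0,75.5],0.3]
    - [[23,89,-50],[0,0,75.5],0.3]

```text
time: 8.1
ee_pos: [0.604, 0.0492, 0.1516]
tcp_rot: [150.0, 0.1, 89.0]
wrist_force: [0.4, 0.0, 0.5]
opening: 0.0597
grasp_force: 0.0
```

```bash
python3 - <<'E'
from h import *
o,p0,R0=cur(); print(o["time"],sy(p0),o["wrist_force"],o["opening"])
delta(W(.1482,.0922,-.0072),face_R())
w,db=save("wrist","w4"); np.savez('pics/w4pose.npz',p=p0,r=R0.as_quat())
cv2.imwrite('pics/r4.png',rect(cv2.imread('pics/w4.png'),p0,R0,.03,(.092,0,-.092)))
E
```

```text
8.1 [0.14894989 0.09187906 0.0432484 ] [0.35407997 0.02005437 0.45508227] 0.05965309479962171
mm [ 0.3 -0.8 50.4] rv [ 0.03 -0.    0.12] q [  6.5 -18.4 -25.1  53.4  -3.8  96.5]
```

View pics/r4.png

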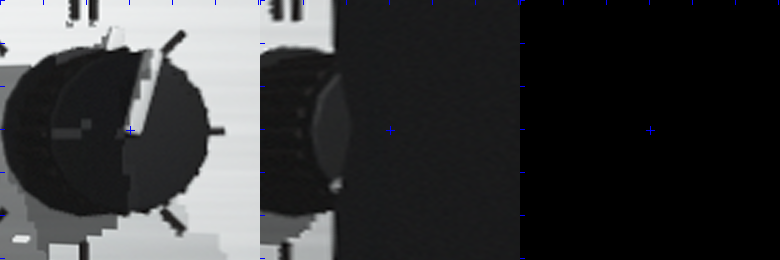

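The left knob is centred under the gripper with its pointer still near 17°, and the middle dial's nose shows toward its lower-left mark. Now I'll grip and turn the left dial.

Call:
play_rows:
  increments:
    - [[0.3,-0.5,20],[0,0,0],0.3]
    - [[0.3,-0.5,38],[0,0,0],0.3]
    - [[0.3,-0.5,49],[0,0,0],0.3]
    - [[0.3,-0.5,49],[0,0,0],0.5]
    - [[0.3,-0.5,49],[0,0,0],1]
    - [[0.3,-0.5,49],[0,0,0],1]
    - [[0.3,-0.5,49],[0,0,0],1]
    - [[0.3,-0.5,49],[0,0,0],1]
  grip_force: 30

```text
time: 8.95
ee_pos: [0.628, 0.0489, 0.1086]
tcp_rot: [150.0, 0.0, 88.9]
wrist_force: [7.3, -0.7, -8.5]
opening: 0.0369
grasp_force: 32.2
```

Call:
play_rows:
  increments:
    - [[0,0,0],[0,0,5],1]
    - [[0,0,0],[0,0,12],1]
    - [[0,0,0],[0,0,19],1]
    - [[0,0,0],[0,0,26],1]
    - [[0,0,0],[0,0,33],1]
    - [[0,0,0],[0,0,40],1]
    - [[0,0,0],[0,0,47],1]
    - [[0,0,0],[0,0,54],1]
    - [[0,0,0],[0,0,61],1]
    - [[0,0,0],[0,0,68],1]
    - [[0,0,0],[0,0,72.6],1]
    - [[0,0,0],[0,0,72.6],1]
    - [[0,0,0],[0,0,72.6],1]
    - [[0,0,0],[0,0,72.6],0.3]
    - [[0,0,0],[0,0,72.6],0.3]
    - [[0,0,-2],[0,0,72.6],0.3]
    - [[0,0,-25],[0,0,72.6],0.3]
    - [[0,0,-50],[0,0,72.6],0.3]
    - [[0,0,-50],[0,0,72.6],0.3]

```text
time: 10.85
ee_pos: [0.6039, 0.0496, 0.1567]
tcp_rot: [170.1, -28.8, 18.8]
wrist_force: [0.4, 0.3, 0.8]
opening: 0.0601
grasp_force: 0.0
```

```bash
python3 - <<'E'
from h import *
o,p0,R0=cur(); print(o["time"],sy(p0),o["wrist_force"],o["opening"])
print((face_R().inv()*R0).as_rotvec()*57.3)
delta(W(.1484,-.0918,.043),face_R())
E
```

```text
10.85 [0.15136504 0.09230554 0.0476666 ] [0.44704377 0.32404116 0.77598343] 0.060093040050910096
[-0.28329624  0.24936252 72.60084649]
mm [-57.9 174.8   4.5] rv [  0.28  -0.25 -72.6 ] q [  6.6 -18.7 -25.   53.6  -3.9 169.3]
```

Call:
play_rows:
  increments:
    - [[-10,30,2],[0,0,-8],0.3]
    - [[-25,70,2],[0,0,-16],0.3]
    - [[-40,115,2],[0,0,-24],0.3]
    - [[-50,150,2],[0,0,-32],0.3]
    - [[-57,174,2],[0,0,-40],0.3]
    - [[-57,174,2],[0,0,-48],0.3]
    - [[-57,174,2],[0,0,-56],0.3]
    - [[-57,174,2],[0,0,-64],0.3]
    - [[-57,174,2],[0,0,-70],0.3]
    - [[-57,174,2],[0,0,-72.6],0.3]
    - [[-57,174,2],[0,0,-72.6],0.3]
    - [[-57,174,2],[0,0,-72.6],0.3]

```text
time: 12.05
ee_pos: [0.5984, -0.1336, 0.1487]
tcp_rot: [150.0, -0.0, 88.8]
wrist_force: [-0.0, 0.0, -0.2]
opening: 0.0597
grasp_force: 0.0
```

```bash
python3 - <<'E'
from h import *
o,p0,R0=cur(); print(o["time"],sy(p0),o["wrist_force"],o["opening"])
print((face_R().inv()*R0).as_rotvec()*57.3)
delta(W(.1482,-.0918,-.0072),face_R())
E
```

```text
12.05 [ 0.14581919 -0.09098419  0.04172228] [-0.00710359  0.04788267 -0.23313065] 0.05968938320713283
[ 0.00097773 -0.00369216  0.07900959]
mm [-0.8  2.4 48.9] rv [-0.    0.   -0.08] q [-16.2 -16.7 -24.1  53.5   7.4  77. ]
```

Call:
play_rows:
  increments:
    - [[-0.8,2,20],[0,0,0],0.3]
    - [[-0.8,2,38],[0,0,0],0.3]
    - [[-0.8,2,48],[0,0,0],0.3]
    - [[-0.8,2,48],[0,0,0],0.5]
    - [[-0.8,2,48],[0,0,0],1]
    - [[-0.8,2,48],[0,0,0],1]
    - [[-0.8,2,48],[0,0,0],1]
    - [[-0.8,2,48],[0,0,0],1]
  grip_force: 30

```text
time: 12.85
ee_pos: [0.624, -0.1347, 0.1084]
tcp_rot: [150.0, -0.0, 88.9]
wrist_force: [7.1, 0.0, -7.5]
opening: 0.0371
grasp_force: 32.2
```

```bash
python3 - <<'E'
from h import *
o,p0,R0=cur(); print(o["time"],sy(p0),(face_R().inv()*R0).as_rotvec()*57.3)
E
```

```text
12.85 [ 0.14787183 -0.09157531 -0.00599068] [-0.00873645  0.01363601  0.0037279 ]
```

Call:
play_rows:
  increments:
    - [[0,0,0],[0,0,5],1]
    - [[0,0,0],[0,0,12],1]
    - [[0,0,0],[0,0,19],1]
    - [[0,0,0],[0,0,26],1]
    - [[0,0,0],[0,0,33],1]
    - [[0,0,0],[0,0,40],1]
    - [[0,0,0],[0,0,47],1]
    - [[0,0,0],[0,0,54],1]
    - [[0,0,0],[0,0,61],1]
    - [[0,0,0],[0,0,67.6],1]
    - [[0,0,0],[0,0,67.6],1]
    - [[0,0,0],[0,0,67.6],1]
    - [[0,0,0],[0,0,67.6],0.3]
    - [[0,0,0],[0,0,67.6],0.3]
    - [[0,0,-2],[0,0,67.6],0.3]
    - [[0,0,-30],[0,0,67.6],0.3]
    - [[0,0,-70],[0,0,67.6],0.3]
    - [[0,0,-110],[0,0,60],0.3]
    - [[0,0,-120],[0,0,52],0.3]
    - [[0,0,-120],[0,0,44],0.3]

```text
time: 14.85
ee_pos: [0.5643, -0.134, 0.2165]
tcp_rot: [157.0, -20.3, 49.4]
wrist_force: [0.2, 0.5, 0.7]
opening: 0.0599
grasp_force: 0.0
```

```bash
python3 - <<'E'
from h import *
o,p0,R0=cur(); print(o["time"],sy(p0),o["wrist_force"],(face_R().inv()*R0).as_rotvec()*57.3)
delta(W(.11,-.03,.15),face_R())
E
```

```text
14.85 [ 0.15018781 -0.0920916   0.11749549] [0.16918362 0.54952976 0.71011908] [-3.28781057e-01  3.46255395e-02  4.36502062e+01]
mm [ 17.3 -71.8 -32.8] rv [ 3.300e-01 -3.000e-02 -4.365e+01] q [-17.5 -21.5 -20.2  61.9   8.1 119.5]
```

Call:
play_rows:
  increments:
    - [[10,-35,-15],[0,0,-8],0.3]
    - [[17,-72,-33],[0,0,-16],0.3]
    - [[17,-72,-33],[0,0,-24],0.3]
    - [[17,-72,-33],[0,0,-32],0.3]
    - [[17,-72,-33],[0,0,-40],0.3]
    - [[17,-72,-33],[0,0,-43.6],0.3]
    - [[17,-72,-33],[0,0,-43.6],0.3]

```text
time: 15.55
ee_pos: [0.5141, -0.0704, 0.2217]
tcp_rot: [149.9, -0.2, 88.6]
wrist_force: [0.3, 0.2, 0.4]
opening: 0.06
grasp_force: 0.0
```

```bash
python3 - <<'E'
from h import *
o,p0,R0=cur(); print(o["time"],sy(p0))
save("wrist","w5"); np.savez('pics/w5pose.npz',p=p0,r=R0.as_quat())
im=cv2.imread('pics/w5.png')
r=rect(im,p0,R0,.03,(.092,0,-.092)); b=rect(im,p0,R0,.03,(.022,0),half=.05,s=.055)
b=np.hstack([b,np.zeros_like(b[:,:260])]); cv2.imwrite('pics/r5.png',np.vstack([r,b]))
E
```

```text
15.55 [ 0.10822179 -0.02946121  0.14763717]
```

View pics/r5.png

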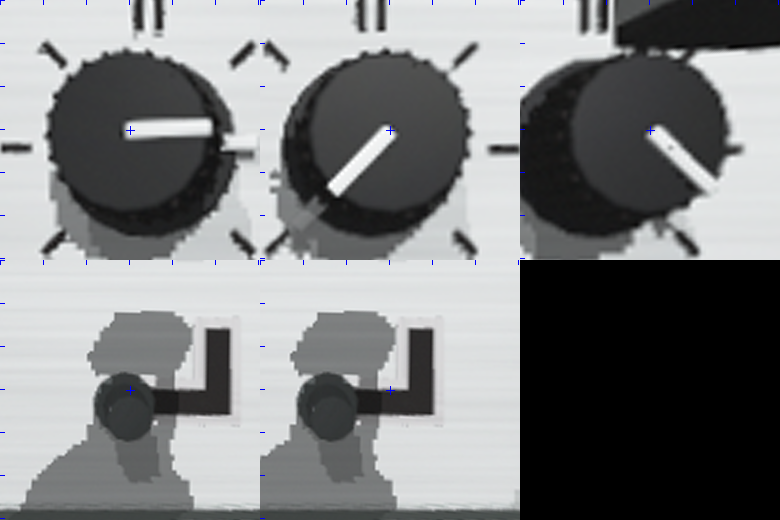

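The dials read 88°, 225° and 133°, all within 2° of the code, and the bolt is still at home with its post at s ≈ 46 mm, y ≈ 22 mm. Now the bolt.

```bash
python3 - <<'E'
from h import *
delta(W(.0455,.022,.05),face_R()); delta(W(.0455,.022,-.005),face_R())
E
```

```text
mm [ 51.  -63.2  97.4] rv [ 0.05  0.01 -0.49] q [-10.4 -30.5 -25.5  65.3   4.6  82.4]
mm [ 51.  -63.3 152.4] rv [ 0.05  0.01 -0.49] q [-10.4 -30.5 -25.5  65.3   4.6  82.4]
```

Call:
play_rows:
  increments:
    - [[25,-32,25],[0,0,-0.3],0.3]
    - [[45,-55,60],[0,0,-0.5],0.3]
    - [[51,-63.3,85],[0,0,-0.5],0.3]
    - [[51,-63.3,97],[0,0,-0.5],0.3]
    - [[51,-63.3,97],[0,0,-0.5],0.3]
    - [[51,-63.3,97],[0,0,-0.5],0.3]

```text
time: 16.2
ee_pos: [0.5099, -0.0193, 0.1071]
tcp_rot: [149.9, 0.0, 88.9]
wrist_force: [0.0, 1.1, -0.1]
opening: 0.0598
grasp_force: 0.0
```

```bash
python3 - <<'E'
from h import *
o,p0,R0=cur(); print(o["time"],sy(p0),o["wrist_force"],(face_R().inv()*R0).as_rotvec()*57.3)
delta(W(.0455,.022,-.005),face_R())
w,db=camera("wrist")
# where do post and fingers lie?
for P in (W(.0455,.022,.032),W(.0455,.022,.02)):
    u,v=wproj(P,p0,R0)[0].round().astype(int); print(u,v)
    for du in range(-60,61,6): print(du,*wpt(u+du,v,db[v,u+du],p0,R0)[0],end=' | ')
    print()
E
```

```text
16.2 [0.04642281 0.02152009 0.05101464] [ 0.04604199  1.14456073 -0.06312693] [-0.08632565 -0.01917778 -0.03991203]
mm [ 0.5 -1.  56. ] rv [0.09 0.02 0.04] q [ -2.6 -33.2 -39.7  53.4   0.7  88.7]
279 246
-60 4.4 8.8 0.9 | -54 8.6 8.8 0.8 | -48 12.9 9.1 1.5 | -42 17.0 8.8 0.5 | -36 21.2 9.1 1.2 | -30 25.3 9.2 1.4 | -24 29.4 9.0 0.7 | -18 33.5 9.1 1.1 | -12 38.8 22.4 33.1 | -6 42.3 22.7 33.8 | 0 45.7 22.5 33.3 | 6 49.1 22.9 34.2 | 12 52.6 22.7 33.8 | 18 58.0 9.1 0.9 | 24 62.1 9.2 1.2 | 30 66.2 9.1 1.0 | 36 70.4 8.8 0.5 | 42 74.4 9.3 1.6 | 48 78.7 8.9 0.7 | 54 82.9 9.0 1.1 | 60 86.9 9.3 2.0 | 
279 238
-60 4.8 14.6 0.6 | -54 8.8 14.3 -0.2 | -48 13.1 14.8 1.0 | -42 17.2 14.6 0.4 | -36 21.4 14.9 1.0 | -30 25.4 14.7 0.5 | -24 29.5 14.8 0.6 | -18 33.9 16.6 5.3 | -12 38.9 27.8 34.4 | -6 42.3 27.7 34.0 | 0 45.7 27.2 32.7 | 6 49.1 27.9 34.4 | 12 52.6 26.4 30.5 | 18 57.9 15.0 1.1 | 24 62.0 14.8 0.7 | 30 66.1 14.9 0.8 | 36 70.1 15.2 1.7 | 42 74.1 15.3 1.9 | 48 78.2 15.2 1.8 | 54 82.5 14.9 1.0 | 60 86.6 15.0 1.4 |
```

The post measures s = 45.7 mm and lies between the fingers.

Call:
play_rows:
  increments:
    - [[0.5,-0.8,20],[0,0,0],0.3]
    - [[0.5,-0.8,40],[0,0,0],0.3]
    - [[0.5,-0.8,54],[0,0,0],0.3]
    - [[0.5,-0.8,54],[0,0,0],0.4]
    - [[0.5,-0.8,54],[0,0,0],0.7]
    - [[0.5,-0.8,54],[0,0,0],1]
    - [[0.5,-0.8,54],[0,0,0],1]
    - [[0.5,-0.8,54],[0,0,0],1]
    - [[0.5,-0.8,54],[0,0,0],1]
  grip_force: 25

```text
time: 17.15
ee_pos: [0.536, -0.019, 0.0599]
tcp_rot: [149.9, 0.1, 88.9]
wrist_force: [-5.4, -0.9, 5.9]
opening: 0.0167
grasp_force: 25.2
```

```bash
python3 - <<'E'
from h import *
o,p0,R0=cur(); print(o["time"],sy(p0),(face_R().inv()*R0).as_rotvec()*57.3)
E
```

```text
17.15 [ 0.04541443  0.02230243 -0.00287768] [-0.12614252 -0.02438297 -0.09798654]
```

The post is gripped (opening 16.7 mm). I'll slide it right to the corner.

Call:
play_rows:
  increments:
    - [[-3,0,-0.7],[0,0,0],1]
    - [[-8,0,-0.7],[0,0,0],1]
    - [[-13,0,-0.7],[0,0,0],1]
    - [[-18,0,-0.7],[0,0,0],1]
    - [[-23,0,-0.7],[0,0,0],1]
    - [[-28,0,-0.7],[0,0,0],1]
    - [[-33,0,-0.7],[0,0,0],1]
    - [[-37,0,-0.7],[0,0,0],1]
    - [[-39,0,-0.7],[0,0,0],1]
    - [[-40.5,0,-0.7],[0,0,0],1]
    - [[-40.5,0,-0.7],[0,0,0],1]
    - [[-40.5,0,-0.7],[0,0,0],1]

```text
time: 18.35
ee_pos: [0.5349, -0.0591, 0.0598]
tcp_rot: [149.9, -0.0, 89.0]
wrist_force: [-1.9, 4.2, 5.7]
opening: 0.0171
grasp_force: 25.6
```

```bash
python3 - <<'E'
from h import *
o,p0,R0=cur(); print(o["time"],sy(p0),o["opening"])
E
```

```text
18.35 [ 0.0450406  -0.01783959 -0.00281378] 0.017107307791775064
```

It moved 40.1 mm and is lightly against the corner stop. Now up the slope.

Call:
play_rows:
  increments:
    - [[0,3,0],[0,0,0],1]
    - [[0,6,0],[0,0,0],1]
    - [[0,9,0],[0,0,0],1]
    - [[0,12,0],[0,0,0],1]
    - [[0,15,0],[0,0,0],1]
    - [[0,18,0],[0,0,0],1]
    - [[0,21,0],[0,0,0],1]
    - [[0,24,0],[0,0,0],1]
    - [[0,26,0],[0,0,0],1]
    - [[0,27,0],[0,0,0],1]
    - [[0,27,0],[0,0,0],1]
    - [[0,27,0],[0,0,0],1]

```text
time: 19.55
ee_pos: [0.5576, -0.0597, 0.0728]
tcp_rot: [150.0, 0.0, 89.0]
wrist_force: [-6.2, 4.1, 7.5]
opening: 0.0171
grasp_force: 26.0
```

```bash
python3 - <<'E'
from h import *
o,p0,R0=cur(); print(o["time"],sy(p0),o["opening"],o["wrist_force"])
E
```

```text
19.55 [ 0.07120471 -0.01789943 -0.00294084] 0.017118889478409154 [-6.24258984  4.09774706  7.47277096]
```

It moved 26.2 mm. I'll push slightly more to confirm the stop, then ease off, release and retract.

Call:
play_rows:
  increments:
    - [[0,1,0],[0,0,0],1]
    - [[0,1.5,0],[0,0,0],1]
    - [[0,1.5,0],[0,0,0],1]

```text
time: 19.85
ee_pos: [0.5578, -0.0597, 0.0726]
tcp_rot: [150.2, -0.0, 89.0]
wrist_force: [-14.0, 3.6, 9.8]
opening: 0.0173
grasp_force: 26.7
```

```bash
python3 - <<'E'
from h import *
o,p0,R0=cur(); print(o["time"],sy(p0),o["opening"],o["wrist_force"])
E
```

```text
19.85 [ 0.07131027 -0.01790482 -0.00316822] 0.017280948998381084 [-13.98455843   3.59169826   9.77402282]
```

It's at the stop: the slope force rose to about 7 N with no further travel. I'll release, retract and move to a look pose.

Call:
play_rows:
  increments:
    - [[0,-0.7,0],[0,0,0],1]
    - [[0,-0.7,0],[0,0,0],0.6]
    - [[0,-0.7,0],[0,0,0],0.4]
    - [[0,-0.7,0],[0,0,0],0.4]
    - [[0,-0.7,0],[0,0,0],0.4]
    - [[0,-0.7,-10],[0,0,0],0.4]
    - [[0,-0.7,-35],[0,0,0],0.4]
    - [[0,-0.7,-75],[0,0,0],0.4]
    - [[0,20,-115],[0,0,0],0.4]
    - [[-10,38,-150],[0,0,0],0.3]
    - [[-10,38,-153],[0,0,0],0.3]
    - [[-10,38,-153],[0,0,0],0.3]
    - [[-10,38,-153],[0,0,0],0.3]

```text
time: 21.15
ee_pos: [0.5148, -0.0687, 0.2235]
tcp_rot: [150.1, 0.0, 88.9]
wrist_force: [0.7, -0.2, -0.5]
opening: 0.0594
grasp_force: 0.0
```

```bash
python3 - <<'E'
from h import *
o,p0,R0=cur(); print(o["time"],sy(p0),o["wrist_force"])
w,db=save("wrist","w6"); im=w[...,::-1].copy()
# post position from depth: points 28-36 mm out near slot
pts=[]
for v in range(0,420,2):
  for u in range(0,560,2):
    if db[v,u]>0:
      a=wpt(u,v,db[v,u],p0,R0)[0]
      if 45<a[0]<100 and -45<a[1]<50 and 27<a[2]<38: pts.append(a)
print("post",np.mean(pts,0),len(pts),np.ptp(pts,0))
# pointer angles: bright pixels on knob end
for y in(.092,0,-.092):
  r=rect(im,p0,R0,.03,(y,))[...,1].astype(int); n=260; yy,xx=np.mgrid[:n,:n]-n//2
  rad=np.hypot(xx,yy); m=(r>150)&(rad<68)
  l,L,st,c=cv2.connectedComponentsWithStats(m.astype(np.uint8)); k=1+np.argmax(st[1:,4]); q=L==k
  d=np.c_[xx[q],yy[q]]; ev=np.linalg.svd(d-d.mean(0),full_matrices=False)[2][0]; ev*=np.sign(ev@d.mean(0))
  print(y,q.sum(),np.degrees(np.arctan2(ev[0],-ev[1]))%360)
E
```

```text
21.15 [ 0.10968856 -0.02778443  0.14890861] [ 0.69552505 -0.15832007 -0.4692789 ]Traceback (most recent call last):
  File "<stdin>", line 9, in <module>
  File "h.py", line 58, in wpt
    c,r=wray(u,v,p0,R0); H=np.array(calibration("wrist")["hand_eye"]); zc=R0.apply(H[:3,2])
                                    ~~~~~~~~~~~^^^^^^^^^
ValueError: time passes only in moves, steps and waits
```

```bash
sed -i '3a import functools\n_c=calibration\ncalibration=functools.lru_cache(None)(lambda n:_c(n))' h.py
python3 - <<'E'
from h import *
o,p0,R0=cur(); print(o["time"])
w,db=save("wrist","w7"); im=w[...,::-1].copy()
pts=[]
for v in range(0,420,3):
  for u in range(0,560,3):
    if db[v,u]>0:
      a=wpt(u,v,db[v,u],p0,R0)[0]
      if 30<a[0]<100 and -45<a[1]<50 and 29<a[2]<38: pts.append(a)
print("post",np.mean(pts,0),len(pts),np.ptp(pts,0))
for y in(.092,0,-.092):
  r=rect(im,p0,R0,.03,(y,))[...,1].astype(int); n=260; yy,xx=np.mgrid[:n,:n]-n//2
  m=(r>150)&(np.hypot(xx,yy)<68)
  l,L,st,c=cv2.connectedComponentsWithStats(m.astype(np.uint8)); k=1+np.argmax(st[1:,4]); q=L==k
  d=np.c_[xx[q],yy[q]]; ev=np.linalg.svd(d-d.mean(0),full_matrices=False)[2][0]; ev*=np.sign(ev@d.mean(0))
  print(y,q.sum(),np.degrees(np.arctan2(ev[0],-ev[1]))%360)
E
```

```text
21.2
post [ 70.66944444 -16.78333333  33.61111111] 36 [15.8 16.1  3.2]
0.092 1116 88.30193031318107
0 1159 224.03886122634282
-0.092 1048 134.1479046990382
```

The post is at s = 70.7 mm, y = -16.8 mm (expected 71 and -18), so it's at the stop. The dials read 88°, 224° and 134°, and the robot is clear.

```bash
python3 -c "
from workcell import workorder
print(workorder.job_done())"
```

```text
the job is handed in; nothing more can be done
None
```

The lockout is released and the job handed in at about 21 s: the dials are on 2 - 5 - 3 (each within about 2° of its mark), the bolt is at its upper stop, the arm is clear, and the arm's path kept clear of the tin, cup and air cap, though I did not re-image them afterwards.

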